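# Top up the edge bander's glue pot with a scoop

### The job

Use the scoop to carry at least three of the five glue chunks from the supply tray to the glue pot, without touching any chunk with the gripper fingers; every chunk must end up in the pot or back in the tray, none in the scoop or on the bench. Then set the scoop back flat on its black rest plate and slide the pot's cover fully shut. Leave the other parts and tools on the bench where they are.

Things in the scene. Friction and masses are not known exactly. Their poses are not given: they have to be found in the camera images.
- scoop: Loose steel hand scoop, 0.35 kg, starts flat on the rest plate. Origin: centre of its underside; x to its open front lip (starts within 30 deg of world +x), z up. Flat pan x -64 to +60, 110 wide, floor 2.5 thick; rear wall 56 high; side walls 3 thick slope from 55 high at the rear to 29 at x +24, where they end. A post on the rear wall carries a black handle bar over the pan.
- scoop_grip (a point): Middle of the scoop's handle bar, at scoop (-15, 0, 108) mm: grip it across y. The bar lies along scoop x from -73 to +32, 20 wide (y), 20 tall, centre line 108 above the underside; nothing but the pan below it. Near the centre of mass.
- scoop_lip (a point): Middle of the scoop's front lip, at scoop (60, 0, 0), on the underside.
- tray: Fixed dark steel open tray, 288 (x) by 142 (y) outside, walls and floor 4 thick, inside 280 by 134. Origin: centre of its underside; x within 12 deg of world +x. Far (+x) wall and side walls 50 high, near wall 30 high. Five glue chunks lie in its far part (tray x above -5 mm); the near part is empty.
- pot: Fixed dark steel open box, 170 x 170 x 90 high, walls and floor 6 thick. Origin: centre of its underside; x within 12 deg of world +x. Stands left or right of the tray. A flat cover slides over its top along pot x on two rails that run back to pot x = +245 mm, 182 wide overall, top 94 high.
- pot_mouth (a point): Centre of the pot's mouth, 90 above the pot's underside, at its rim height.
- pot_inside (a point): Point on the pot's vertical centre line, 15 above its underside; a chunk lying in the pot has its centre within 94 of it.
- cover (a joint): Sliding cover of the pot: 0 = fully shut, grows to 0.15 m as it slides along the pot's +x (open). Starts open at 0.13 to 0.15. The cover is a plate 172 x 182 x 4, top at 98.5 over the table; it stays where it is left (about 3 N to move).
- cover_tab (a point): Centre of the cover's upright black tab: 12 thick (along pot x), 60 wide (y), from 98.5 to 134.5 above the table. It is at pot x = -70 mm + cover value, y = 0.
- rest: Fixed black flat rest plate of the scoop, 170 x 150 x 6; origin: centre of its underside, top 6 above the table. On the other side of the tray from the pot.
- chunk1: Loose glue chunk: fat round-ended slug lying on its side, 32 in diameter, 50 long along its own x, 30 g, slippery. Origin: its centre.
- chunk2: Loose glue chunk: fat round-ended slug lying on its side, 32 in diameter, 50 long along its own x, 30 g, slippery. Origin: its centre.
- chunk3: Loose glue chunk: fat round-ended slug lying on its side, 32 in diameter, 50 long along its own x, 30 g, slippery. Origin: its centre.
- chunk4: Loose glue chunk: fat round-ended slug lying on its side, 32 in diameter, 50 long along its own x, 30 g, slippery. Origin: its centre.
- chunk5: Loose glue chunk: fat round-ended slug lying on its side, 32 in diameter, 50 long along its own x, 30 g, slippery. Origin: its centre.
- roller: Bystander: loose steel pressure roller standing upright, 60 in diameter, 80 high. Origin: centre of underside.
- wheel: Bystander: loose grey guide wheel lying flat, 72 in diameter, 27 high. Origin: centre of underside.
- band_roll: Bystander: loose roll of white edge band lying flat, 150 in diameter, 23 high. Origin: centre of underside.
- can: Bystander: loose grey can standing upright, 66 in diameter, 150 high. Origin: centre of underside.
- wrench: Bystander: loose wrench, 180 long, lying. Origin: centre of underside.
- brush: Bystander: loose brush, 180 long, lying. Origin: centre of underside.

How it is judged:
By the outcome, as a careful person would: the job done as asked, in the order asked, and still so for the second after the job is handed in, with the robot touching nothing.
It also fails if it takes over 72 s, if anything falls off the work surface, if the arm or the gripper's body presses on something with over 40 N, if the wrist force passes 120 N, or if a joint passes its speed limit or range.

### The arm

A 6-joint arm with a two-finger parallel gripper is mounted at the origin on the work surface. World frame = base frame: x ahead of the robot, y to its left, z up, the work surface at z = 0. Lengths are in m, angles in rad, forces in N, time in s.
With the tool pointing down it reaches from about 0.35 to 0.725 m from the base axis. Payload 4.3 kg.
Tool frame: the origin (TCP) lies on the centre line of the jaws, within the pads' length; the fingertips stand r.tip_reach ahead of it and the grasp point (between the pads) lies 3 mm ahead of it (r.tip_reach is the distance from the TCP to the fingertips, in m); z points along the fingers, y is the line along which they close (so a half turn about z gives the same grasp; the last joint's range is limited). The gripper opens to 85 mm and grips with 20 to 120 N. Pads are 22 mm wide; open, the fingers measure 114 mm over their backs; the gripper's body (76 mm by 85 mm) begins 54 mm behind the grasp point. The pads swing forward as they close: fully open they stand 13 mm farther back than shut.
Start: joints at [1.017, 0.377, 0.081, 1.274, 0, 1.46], TCP at [0.247, 0.519, 0.253] pointing down, gripper open.
Joint ranges: [-2.72, 2.72], [-0.84, 1.66], [-1.02, 1.22], [-1.77, 2.12], [-1.37, 1.28], [-3.14, 3.14]. Speed limits (rad/s): [2.57, 2.57, 3.14, 3.14, 3.14, 3.14].

### API

Orientations are given as a rotation vector (axis times angle).
In Python, from plant import status, vision, r gives the robot as it stands.
- The arm moves only by the tool apply_moves, never from a script. Its argument "deltas" is a list of rows, each a list of 2 entries, a list of its own where there are three numbers: the shift along the world's x, y, z in m, then the turn, a rotation vector about the world's x, y, z in rad. In form: [[[tx, ty, tz], [wx, wy, wz]], ...]. A call has 1 to 10 rows; each row is the pose to reach, as a shift and turn from the pose commanded when the call began; what a row does not reach only later rows make up. A row lasts 1/10 s, in which the tool goes at most 50 mm and 8.59 degrees, less where a joint would pass 70% of its speed; a pose out of reach is approached as far as the arm can. A call with a gripper value outside its range is refused whole. "fingers" is the opening, from -1 (shut) to 1 (fully open), set as the call begins (left out, the last holds). The fingers move at their own pace and stop on an object; the grip force is fixed at half the most. Time passes only in rows, so rows that repeat a pose let the fingers close. It gives the time, the measured TCP pose, the force, the opening and the grip force at its end, in the units of the state.
- status.get_obs(): the state, without advancing time (a new reading comes with each control period).
- vision.read_camera(name): name is "scene" or "side" or "wrist"; returns the picture (420x560x3 uint8, blue, green, red); there is no depth.
- vision.camera_info(name): a dict with "fx", "fy", "cx", "cy" (pixels), "rvec" (rotation vector, rad) and "tvec" (3), from world to camera coordinates, as OpenCV has them. Camera axes: x right, y down, z forward; pixel columns grow to the right and rows downward; lengths in m; the calibration is good to about 2 mm. A picture is of the moment at which its call begins: read the wrist's pose just before it. camera_info takes no time and is no camera call; for the wrist camera it gives the pose at the moment of the call.
- r.close_job(): hands the job in; it is judged then, once.
The state is a dict: "time_s": time; "q": joint angles; "qvel": joint speeds; "tau": joint torques, N m; "tcp_pos": TCP position; "tool_rot": TCP orientation; "ft_force": force on the tool from outside, world axes, zero at the start; "torque": the same for the moment, N m; "finger_gap": finger opening in m; "gripper_force": force on a finger pad.
Only numpy, scipy, OpenCV 4.12 (cv2) and the standard library are available. Lean on these libraries where they do the work, as an engineer would, in place of code of your own. Each camera call takes 0.05 s, during which the arm holds its last target. There are 200 camera calls.

## Working session

There is one attempt and no reset: what is moved stays moved. The work goes in short steps, Python scripts to look and compute and a tool call to move; the robot and the scene stay as the last step left them, time stands still between calls to the robot, and variables do not carry over. Pictures are saved under pics/ and viewed, at most 10 in all, crops included, and the job is handed in when it is done.

Besides the shell and the picture viewer there is one more tool, called as name(argument=value, ...), one argument or row to a line, values as JSON. apply_moves: Moves the arm, as the interface text tells. Its arguments: {"type":"object","properties":{"deltas":{"type":"array"},"fingers":{"type":"number"}},"required":["deltas"]}

```bash
ls; mkdir -p pics
python3 - <<'E'
from plant import status, vision, r
import cv2,numpy as np
o=status.get_obs();print(o['time_s'],o['tcp_pos'],o['tool_rot'],r.tip_reach)
a=vision.read_camera("scene");b=vision.read_camera("side")
cv2.imwrite("pics/scene0.png",a);cv2.imwrite("pics/side0.png",b)
for n in("scene","side","wrist"):
  i=vision.camera_info(n);print(n,i);R=cv2.Rodrigues(np.array(i['rvec']))[0];print(-R.T@np.array(i['tvec']))
E
```

```text
pics
0.0 [0.2465626  0.51877084 0.25235001] [-6.91292387e-01 -3.06389909e+00  3.05451362e-03] 0.022
scene {'fx': 498.3674949193132, 'fy': 498.3674949193132, 'cx': 279.56278251284675, 'cy': 208.25023318019606, 'rvec': array([ 2.02086351,  1.73840558, -0.49507413]), 'tvec': array([-0.07424128, -0.36909242,  1.73027505])}
[ 1.23215001 -0.12373131  1.2657368 ]
side {'fx': 474.46603491941124, 'fy': 474.46603491941124, 'cx': 285.7067034940543, 'cy': 216.6168953504478, 'rvec': array([ 2.13742466, -0.28716425,  0.16479488]), 'tvec': array([-0.50310753,  0.13382948,  1.48632652])}
[ 0.1655264  -1.25897115  0.93155071]
wrist {'fx': 340.1047725332255, 'fy': 340.1047725332255, 'cx': 275.2574611064243, 'cy': 212.04123662427745, 'rvec': array([-2.45598003, -1.55283919, -0.20606324]), 'tvec': array([-0.57487222, -0.03497039,  0.3787603 ])}
[0.18684755 0.54895452 0.37268926]
```

View pics/scene0.png

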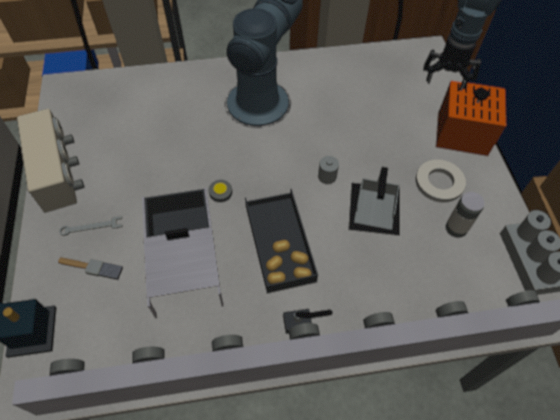

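View pics/side0.png

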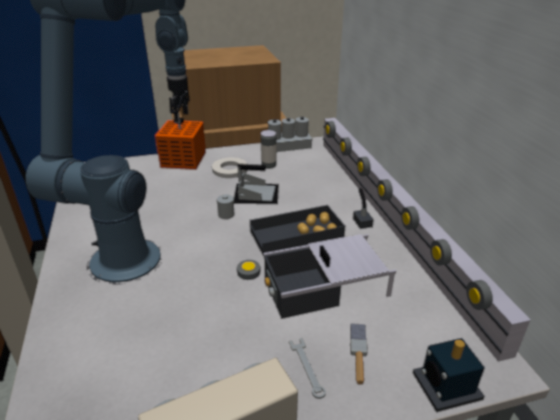

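The scene shows the pot (px ~145-220, 190-290), tray (248-315, 193-288) with 5 chunks, scoop on rest (350-400, 170-233), and the roller at (328,168) close by. In the side view the handle is at about (250,168). Next, enlarged crops to pick corners.

Run:
```python
import cv2
a=cv2.imread("pics/scene0.png");b=cv2.imread("pics/side0.png")
def g(im,x0,y0,w,h,s,n):
  c=cv2.resize(im[y0:y0+h,x0:x0+w],None,fx=s,fy=s,interpolation=cv2.INTER_CUBIC)
  c=cv2.convertScaleAbs(c,alpha=1.8)
  for x in range((x0+19)//20*20,x0+w,20): cv2.line(c,((x-x0)*s,0),((x-x0)*s,6),(0,255,0),1);cv2.putText(c,str(x),((x-x0)*s,16),0,.35,(0,0,255))
  for y in range((y0+19)//20*20,y0+h,20): cv2.line(c,(0,(y-y0)*s),(6,(y-y0)*s),(0,255,0),1);cv2.putText(c,str(y),(8,(y-y0)*s+4),0,.35,(0,0,255))
  cv2.imwrite(n,c)
g(a,140,155,266,160,3,"pics/c1.png")
g(b,205,150,190,170,3,"pics/c2.png")
```

```text
(no output)
```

View pics/c1.png

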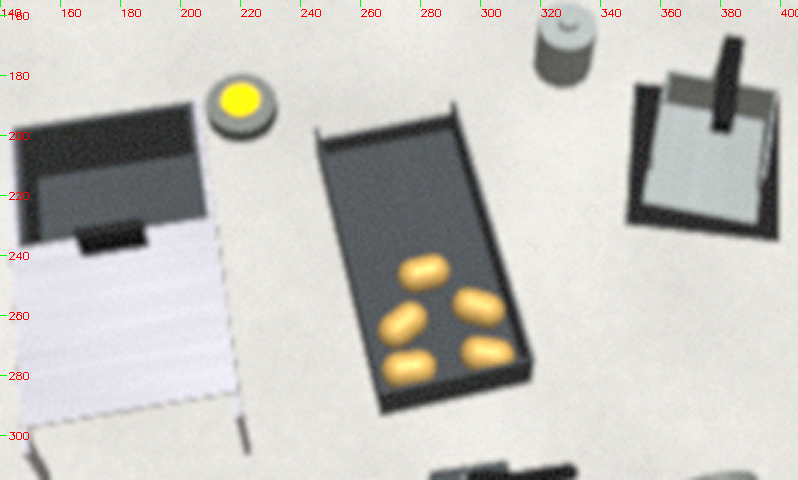

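View pics/c2.png

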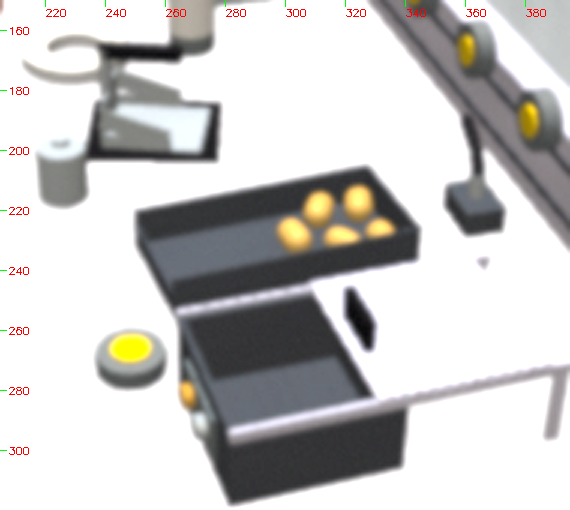

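Crops show rest, scoop, tray, and pot corners clearly in both views. Converting corners to world positions.

```bash
cat > h.py <<'E'
import cv2,numpy as np
from plant import status, vision, r
def cam(i):
  return np.array([[i['fx'],0,i['cx']],[0,i['fy'],i['cy']],[0,0,1]]),cv2.Rodrigues(np.array(i['rvec']))[0],np.array(i['tvec'])
def onz(i,uv,z):
  K,R,t=cam(i);d=R.T@np.linalg.solve(K,[uv[0],uv[1],1]);c=-R.T@t
  return c+d*(z-c[2])/d[2]
def proj(i,P):
  K,R,t=cam(i);p=K@(R@np.array(P)+t);return p[:2]/p[2]
E
python3 - <<'E'
from h import *
S=vision.camera_info("scene");D=vision.camera_info("side")
def s(n,x,y,z):print(n,(onz(S,(x/3+140-.33,y/3+155-.33),z)*1000).round(0)[:2])
def d(n,x,y,z):print(n,(onz(D,(x/3+205-.33,y/3+150-.33),z)*1000).round(0)[:2])
for p in[(635,83),(627,223),(778,240)]:s("rest",*p,.006)
for p in[(97,100),(87,158),(217,160),(219,103)]:d("restD",*p,.006)
s("lip R",642,203,.0085);s("lip L",757,223,.0085)
s("rear R",668,72,.062);s("rear L",778,92,.062)
s("bar rear",735,37,.124);s("bar front",722,125,.124)
d("bar rearD",98,45,.124);d("bar frontD",182,47,.124)
s("tray nearR",318,128,.05);s("tray nearL",454,102,.05)
s("tray far R bot",381,413,.0);s("tray farL bot",532,381,.0);s("tray far R top",379,393,.05);s("tray farL top",532,358,.05)
d("trayD nL",137,210,.05);d("fL",368,166,.05);d("fR",418,229,.05)
s("pot nr",12,128,.094);s("pot nl",192,103,.094);d("D nl",178,312,.094);d("D nr",231,440,.094);d("D nr bot",232,504,0);d("D fr bot",402,466,0)
s("tab",(76+147)/2,(232+224)/2,.1345);s("cover nR",20,244,.0985);s("cover nL",208,216,.0985);s("cover fL",240,392,.0985);s("cover fR",28,427,.0985)
for i,p in enumerate([(424,271),(478,306),(403,322),(408,366),(487,352)]):s("ch",*p,.02)
s("roller",569,15,.08)
E
```

```text
rest [385. 241.]
rest [547. 195.]
rest [587. 335.]
restD [427. 381.]
restD [388. 240.]
restD [542. 194.]
restD [581. 332.]
lip R [528. 214.]
lip L [567. 320.]
rear R [414. 260.]
rear L [454. 361.]
bar rear [426. 314.]
bar front [522. 275.]
bar rearD [421. 309.]
bar frontD [520. 277.]
tray nearR [422. -90.]
tray nearL [411.  46.]
tray far R bot [704. -68.]
tray farL bot [694.  73.]
tray far R top [706. -70.]
tray farL top [693.  69.]
trayD nL [411.  45.]
fL [692.  66.]
fR [701. -71.]
pot nr [ 409. -375.]
pot nl [ 405. -206.]
D nl [ 400. -203.]
D nr [ 403. -388.]
D nr bot [ 409. -371.]
D fr bot [ 574. -365.]
tab [ 555. -282.]
cover nR [ 538. -368.]
cover nL [ 534. -201.]
cover fL [ 709. -187.]
cover fR [ 714. -364.]
ch [577.  -9.]
ch [621.  35.]
ch [627. -37.]
ch [671. -39.]
ch [668.  35.]
roller [344. 173.]
```

Estimates (mm): scoop origin (492,287), yaw −20.5°, grip (478,293). Tray centre (557,−11), yaw 4.5°. Pot centre (490,−284), yaw 2°, cover about 0.135 open. Moving above the handle.

apply_moves(
  deltas=[
    [[0.015,-0.015,0],[0,0,0.01]],
    [[0.045,-0.044,0],[0,0,0.02]],
    [[0.08,-0.078,0],[0,0,0.03]],
    [[0.115,-0.113,0],[0,0,0.045]],
    [[0.15,-0.147,0],[0,0,0.06]],
    [[0.185,-0.18,0],[0,0,0.07]],
    [[0.21,-0.205,0],[0,0,0.08]],
    [[0.225,-0.22,0],[0,0,0.087]],
    [[0.231,-0.226,0],[0,0,0.087]],
    [[0.231,-0.226,0],[0,0,0.087]],
  ],
  fingers=1,
)

```text
time_s: 1.1
tcp_pos: [0.4781, 0.2928, 0.2529]
tool_rot: [-0.56, -3.09, 0.0]
ft_force: [-0.5, -0.0, -0.3]
finger_gap: 0.0853
gripper_force: 0.0
```

Run:
```python
from h import *
o=status.get_obs();print(o['time_s'],o['tcp_pos'],o['tool_rot'],o['q'],o['ft_force'])
i=vision.camera_info("wrist");a=vision.read_camera("wrist");cv2.imwrite("pics/w1.png",a)
import json;json.dump({k:np.array(v).tolist() for k,v in i.items()},open("w1.json","w"))
y=np.deg2rad(-20.5);c,s=np.cos(y),np.sin(y)
f=lambda x,yy,z:np.array([.492+c*x-s*yy,.2875+s*x+c*yy,.006+z])
for x,yy in[(-.073,-.01),(-.073,.01),(.032,-.01),(.032,.01)]:print('bar',proj(i,f(x,yy,.118)))
for yy in(-.055,.055):print('lip',proj(i,f(.06,yy,0.0025)))
```

```text
1.1 [0.47814086 0.29276277 0.25291255] [-5.60088170e-01 -3.09045523e+00  2.52377097e-04] [4.36094595e-01 3.48321644e-01 3.77448192e-02 1.26096111e+00
 3.27475263e-04 7.94665748e-01] [-0.53393091 -0.04866538 -0.29310089]
bar [259.76718763 131.06536404]
bar [287.8154104  131.05126457]
bar [261.4323817  266.77873442]
bar [286.59577736 266.78344671]
lip [226.51067184 246.93384152]
lip [322.65752112 246.94214801]
```

View pics/w1.png

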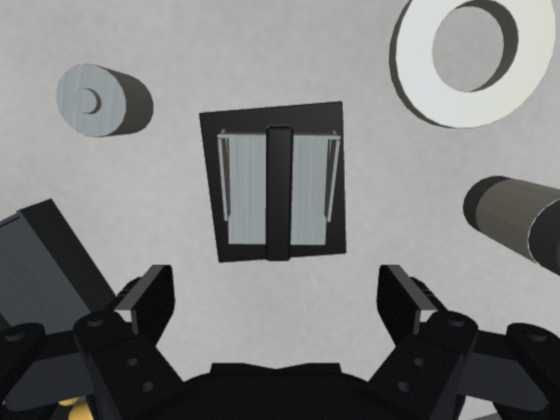

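The wrist view shows the bar at columns 267–291 (tool axis 275), parallel to the tool. The offset is about +2.5 mm in scoop y, so I shift, descend and grip.

apply_moves(
  deltas=[
    [[-0.001,0.003,-0.015],[0,0,0]],
    [[-0.001,0.003,-0.045],[0,0,0]],
    [[-0.001,0.003,-0.08],[0,0,0]],
    [[-0.001,0.003,-0.11],[0,0,0]],
    [[-0.001,0.003,-0.128],[0,0,0]],
    [[-0.001,0.003,-0.135],[0,0,0]],
    [[-0.001,0.003,-0.136],[0,0,0]],
  ],
)

```text
time_s: 1.85
tcp_pos: [0.4755, 0.297, 0.1167]
tool_rot: [-0.555, -3.091, 0.001]
ft_force: [-0.8, 0.5, -0.1]
finger_gap: 0.0855
gripper_force: 0.0
```

apply_moves(
  deltas=[
    [[0,0,0],[0,0,0]],
    [[0,0,0],[0,0,0]],
    [[0,0,0],[0,0,0]],
    [[0,0,0],[0,0,0]],
    [[0,0,0],[0,0,0]],
    [[0,0,0],[0,0,0]],
    [[0,0,0],[0,0,0]],
    [[0,0,0],[0,0,0]],
    [[0,0,0],[0,0,0]],
    [[0,0,0],[0,0,0]],
  ],
  fingers=-1,
)

```text
time_s: 2.85
tcp_pos: [0.4773, 0.2962, 0.1179]
tool_rot: [0.558, 3.091, 0.0]
ft_force: [-1.5, -2.5, 6.0]
finger_gap: 0.0191
gripper_force: 61.7
```

Gripped (gap 19 mm, 62 N). Lift, carry over the tray's near part and turn to the tray's yaw.

apply_moves(
  deltas=[
    [[0,0,0.01],[0,0,0]],
    [[0,0,0.03],[0,0,0]],
    [[0,0,0.06],[0,0,0]],
    [[0,0,0.085],[0,0,0]],
    [[0,0,0.1],[0,0,0]],
  ],
)

```text
time_s: 3.35
tcp_pos: [0.4772, 0.2967, 0.2193]
tool_rot: [0.557, 3.091, 0.002]
ft_force: [0.4, 0.4, -2.4]
finger_gap: 0.0189
gripper_force: 60.6
```

apply_moves(
  deltas=[
    [[0,-0.015,0],[0,0,0.02]],
    [[0,-0.05,0],[0,0,0.07]],
    [[0,-0.09,0],[0,0,0.125]],
    [[0,-0.13,0],[0,0,0.18]],
    [[0,-0.17,0],[0,0,0.235]],
    [[0,-0.21,0],[0,0,0.29]],
    [[-0.002,-0.25,0],[0,0,0.345]],
    [[-0.003,-0.285,0],[0,0,0.4]],
    [[-0.003,-0.305,0],[0,0,0.425]],
    [[-0.003,-0.314,0],[0,0,0.436]],
  ],
)

```text
time_s: 4.35
tcp_pos: [0.4734, -0.0192, 0.2171]
tool_rot: [0.121, -3.138, -0.001]
ft_force: [0.7, -0.1, -3.5]
finger_gap: 0.0188
gripper_force: 60.6
```

Run:
```python
from h import *
o=status.get_obs();print(o['time_s'],o['tcp_pos'],o['tool_rot'],o['q'],o['ft_force'])
i=vision.camera_info("wrist");a=vision.read_camera("wrist");b=vision.read_camera("scene")
S=vision.camera_info("scene")
cv2.imwrite("pics/w2.png",a);cv2.imwrite("pics/s2.png",b)
c=cv2.convertScaleAbs(cv2.resize(b[130:310,225:345],None,fx=3.3,fy=3.3,interpolation=cv2.INTER_CUBIC),alpha=1.8)
w=cv2.convertScaleAbs(cv2.resize(a,None,fx=.7,fy=.7),alpha=1.3)
m=np.zeros((594,800,3),np.uint8);m[:c.shape[0],:c.shape[1]]=c;m[:w.shape[0],404:404+w.shape[1]]=w[:,:396]
cv2.imwrite("pics/m2.png",m)
```

```text
4.35 [ 0.47342793 -0.01918216  0.21709737] [ 1.21226611e-01 -3.13828278e+00 -6.22577761e-04] [-1.74604253e-01  1.89676098e-01 -2.69347366e-01  1.11280410e+00
  1.82386670e-04 -2.51822608e-01] [ 0.68408343 -0.06322156 -3.54826166]
```

View pics/m2.png

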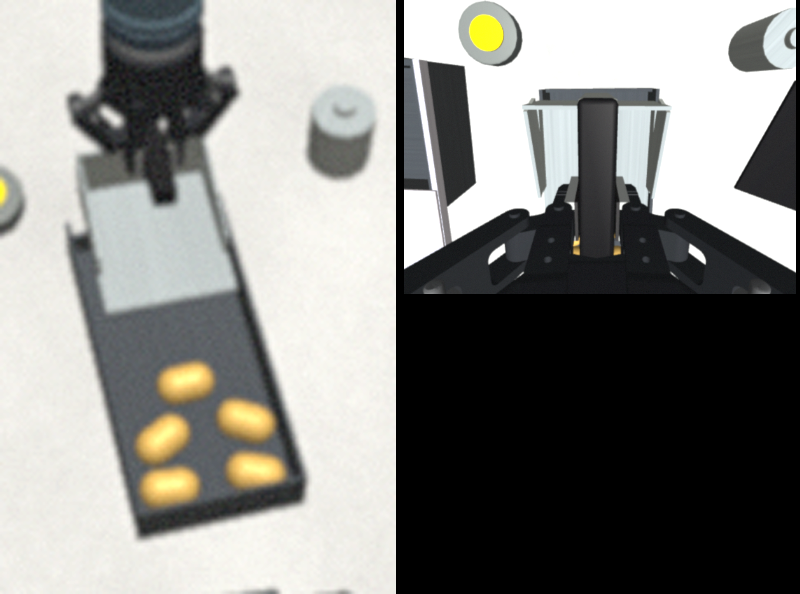

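Run:
```python
from h import *
S=vision.camera_info("scene")
z=.1075
P=[onz(S,(x/3.3+225-.35,y/3.3+130-.35),z) for x,y in[(105,314),(238,291)]]
Q=[onz(S,(x/3.3+225-.35,y/3.3+130-.35),z+.0535) for x,y in[(78,157),(206,142)]]
print(P,Q)
m=(P[0]+P[1])/2;a=np.deg2rad(4.4)
d=m[:2]-[.4734,-.0192];print("lip in tool",d@[np.cos(a),np.sin(a)],d@[-np.sin(a),np.cos(a)],"yaw",np.degrees(np.arctan2(-(P[1]-P[0])[0],(P[1]-P[0])[1])))
```

```text
[array([ 0.55257732, -0.0733905 ,  0.1075    ]), array([0.54691617, 0.03769303, 0.1075    ])] [array([ 0.43144602, -0.07866369,  0.161     ]), array([0.43173282, 0.02850991, 0.161     ])]
lip in tool 0.07622539876006582 -0.004509963607886013 yaw 2.9174380853532083
```

The scene view shows the scoop over the tray's empty near part, lip mid at about (550,−18) and 76 mm ahead of the TCP. The tray centre line is ~5 mm to +y. Shift, tilt nose-down and lower in.

apply_moves(
  deltas=[
    [[0.004,0.003,-0.005],[-0.003,0.04,0.01]],
    [[0.009,0.005,-0.015],[-0.006,0.08,0.01]],
    [[0.014,0.005,-0.03],[-0.009,0.12,0.01]],
    [[0.0165,0.005,-0.05],[-0.011,0.15,0.01]],
    [[0.0165,0.005,-0.065],[-0.011,0.15,0.01]],
    [[0.0165,0.005,-0.075],[-0.011,0.15,0.01]],
    [[0.0165,0.005,-0.078],[-0.011,0.15,0.01]],
    [[0.0165,0.005,-0.078],[-0.011,0.15,0.01]],
  ],
)

```text
time_s: 5.25
tcp_pos: [0.4901, -0.012, 0.1393]
tool_rot: [0.134, -2.988, 0.007]
ft_force: [-1.5, -0.0, -2.6]
finger_gap: 0.0193
gripper_force: 60.5
```

Run:
```python
from h import *
o=status.get_obs();print(o['time_s'],o['tcp_pos'],o['tool_rot'],o['q'],o['ft_force'])
b=vision.read_camera("scene")
d=vision.read_camera("side")
c=cv2.convertScaleAbs(cv2.resize(b[130:310,225:345],None,fx=3.3,fy=3.3,interpolation=cv2.INTER_CUBIC),alpha=1.8)
w=cv2.convertScaleAbs(cv2.resize(d[160:270,235:365],None,fx=3,fy=3,interpolation=cv2.INTER_CUBIC),alpha=1.8)
m=np.zeros((594,800,3),np.uint8);m[:c.shape[0],:c.shape[1]]=c;m[:w.shape[0],404:404+w.shape[1]]=w
cv2.imwrite("pics/m3.png",m)
```

```text
5.25 [ 0.49007107 -0.01199387  0.13929663] [ 0.13449634 -2.98775737  0.00704216] [-0.13524881  0.39732465 -0.20523514  1.11580175 -0.0315421  -0.22288802] [-1.47932217 -0.0083294  -2.59669828]
```

View pics/m3.png

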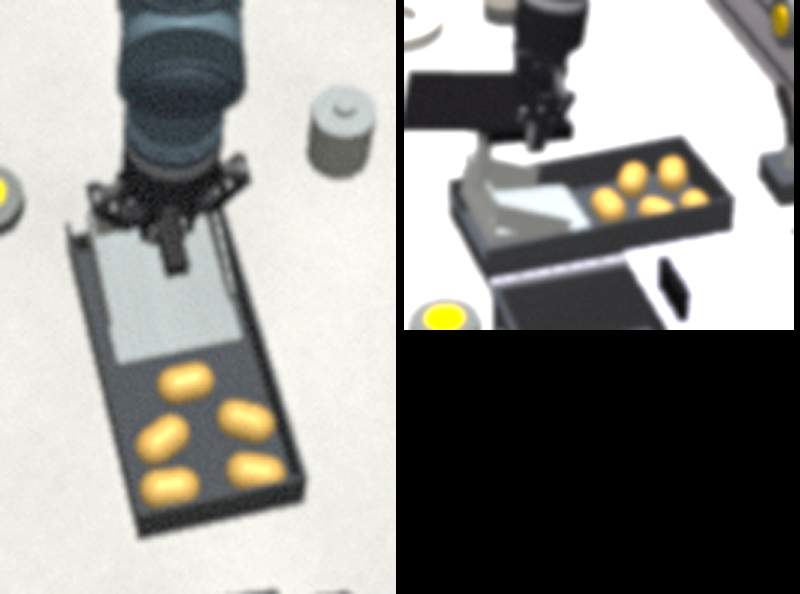

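The scoop is centred in the near part with its lip short of the first chunk. Lower to the floor, flatten a little and push.

apply_moves(
  deltas=[
    [[0,0,-0.006],[0,0,0]],
    [[0,0,-0.012],[0,0,0]],
    [[-0.004,0,-0.016],[0.003,-0.035,0]],
    [[-0.007,0,-0.0185],[0.005,-0.07,0]],
    [[-0.008,0,-0.0205],[0.007,-0.1,0]],
    [[-0.002,0.001,-0.0205],[0.007,-0.1,0]],
  ],
)

```text
time_s: 5.95
tcp_pos: [0.4849, -0.0125, 0.1195]
tool_rot: [0.136, -3.085, 0.007]
ft_force: [-5.3, -1.1, 6.7]
finger_gap: 0.0193
gripper_force: 61.8
```

apply_moves(
  deltas=[
    [[0.01,0.001,0],[0,0,0]],
    [[0.02,0.002,0],[0,0,0]],
    [[0.03,0.002,0],[0,0,0]],
    [[0.04,0.003,0],[0,0,0]],
    [[0.05,0.004,0],[0,0,0]],
    [[0.06,0.005,0],[0,0,0]],
    [[0.07,0.005,0],[0,0,0]],
    [[0.08,0.006,0],[0,0,0]],
    [[0.09,0.007,0],[0,0,0]],
    [[0.1,0.008,0],[0,0,0]],
  ],
)

```text
time_s: 6.95
tcp_pos: [0.5882, -0.0038, 0.1193]
tool_rot: [0.138, -3.086, 0.005]
ft_force: [-6.7, -1.3, 9.9]
finger_gap: 0.0193
gripper_force: 62.2
```

```bash
cat > look.py <<'E'
import sys
from h import *
o=status.get_obs();print(o['time_s'],o['tcp_pos'],o['tool_rot'],o['q'].round(2),o['ft_force'].round(1))
b=vision.read_camera("scene")
d=vision.read_camera("side")
n,x,y,u,v=sys.argv[1],*map(int,sys.argv[2:])
f=lambda im,x,y:cv2.convertScaleAbs(cv2.resize(im[y:y+190,x:x+130],None,fx=3,fy=3,interpolation=cv2.INTER_CUBIC),alpha=1.8)
cv2.imwrite("pics/%s.png"%n,np.hstack([f(b,x,y),f(d,u,v)]))
cv2.imwrite("pics/%s_scene.png"%n,b);cv2.imwrite("pics/%s_side.png"%n,d)
E
python3 look.py m4 225 125 235 100
```

```text
6.95 [ 0.5881625  -0.00384208  0.11933016] [ 0.13776352 -3.08631538  0.00468316] [-0.11  0.52 -0.06  1.05 -0.01 -0.2 ] [-6.7 -1.3  9.9]
```

View pics/m4.png

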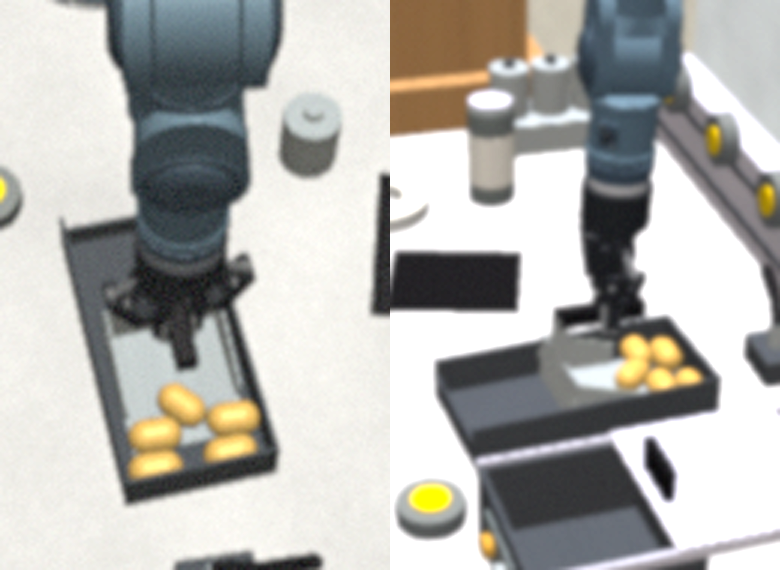

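Chunks are climbing onto the pan, with the lip about 38 mm from the far wall. Push further, slowly.

apply_moves(
  deltas=[
    [[0.005,0,0],[0,0,0]],
    [[0.01,0.001,0],[0,0,0]],
    [[0.014,0.001,0],[0,0,0]],
    [[0.018,0.001,0],[0,0,0]],
    [[0.022,0.002,0],[0,0,0]],
    [[0.026,0.002,0],[0,0,0]],
    [[0.029,0.002,0],[0,0,0]],
    [[0.032,0.002,0],[0,0,0]],
    [[0.034,0.003,0],[0,0,0]],
    [[0.034,0.003,0],[0,0,0]],
  ],
)

```text
time_s: 8.05
tcp_pos: [0.6158, -0.0016, 0.1234]
tool_rot: [0.138, -3.077, 0.008]
ft_force: [-28.1, -1.8, 42.2]
finger_gap: 0.0192
gripper_force: 68.9
```

```bash
python3 look.py m5 225 125 235 100
```

```text
8.05 [ 0.61580854 -0.00155073  0.12341766] [ 0.13780712 -3.0773737   0.00847956] [-0.1   0.57  0.05  1.11 -0.01 -0.19] [-28.1  -1.8  42.2]
```

View pics/m5.png

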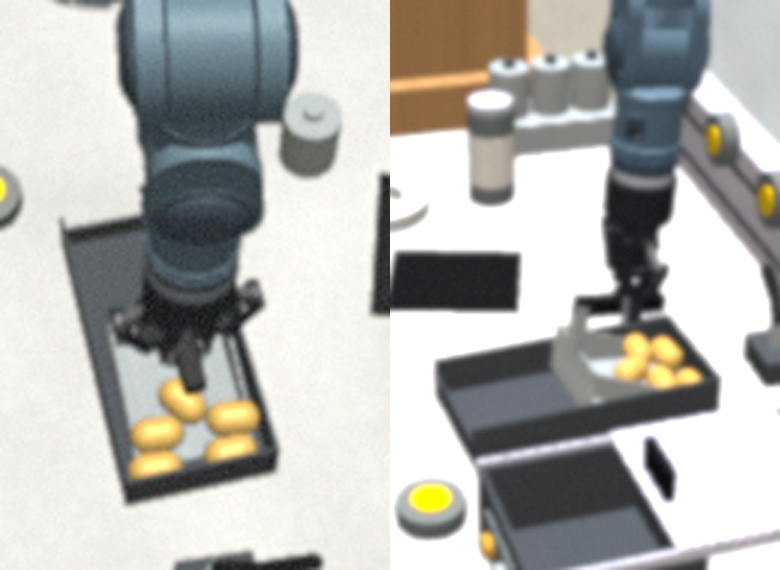

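All chunks are at the front of the pan, with the lip wedged against the last row (28 N). Back off slightly and tilt nose-up so they slide back.

apply_moves(
  deltas=[
    [[-0.007,0,0],[0.004,-0.05,0]],
    [[-0.014,-0.001,0.001],[0.008,-0.1,0]],
    [[-0.02,-0.001,0.003],[0.012,-0.15,0]],
    [[-0.026,-0.002,0.006],[0.016,-0.2,0]],
    [[-0.032,-0.002,0.007],[0.02,-0.25,0]],
    [[-0.038,-0.003,0.008],[0.023,-0.3,0]],
    [[-0.045,-0.003,0.009],[0.027,-0.35,0]],
    [[-0.051,-0.004,0.01],[0.031,-0.4,0]],
    [[-0.057,-0.004,0.011],[0.035,-0.45,0]],
    [[-0.063,-0.005,0.012],[0.039,-0.5,0]],
  ],
)

```text
time_s: 9.15
tcp_pos: [0.5582, -0.0053, 0.1294]
tool_rot: [-0.12, 2.688, 0.021]
ft_force: [-0.4, 0.0, -3.2]
finger_gap: 0.0191
gripper_force: 63.4
```

```bash
python3 look.py m6 225 125 235 100
```

```text
9.15 [ 0.55823001 -0.00529193  0.12942632] [-0.1196831   2.68834317  0.0206773 ] [-0.18  0.12 -0.72  0.29  0.11 -0.25] [-0.4  0.  -3.2]
```

View pics/m6.png

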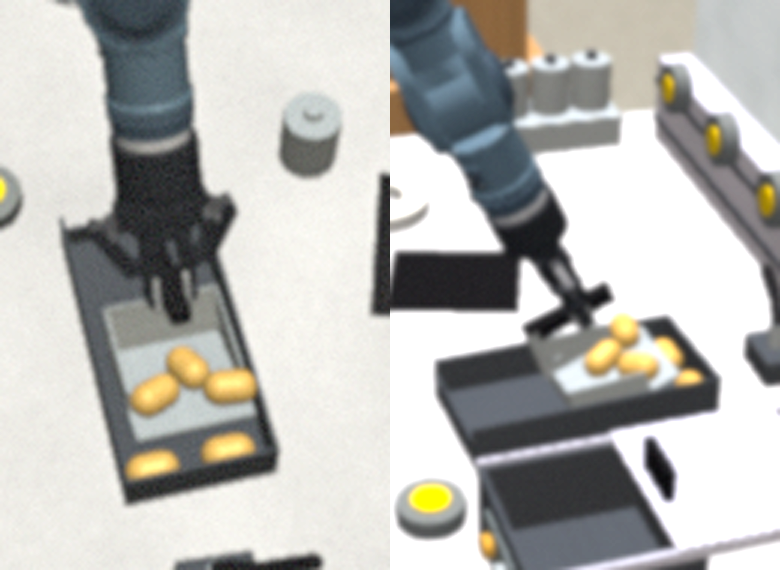

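Three chunks are on the pan with two left in the tray. The right one protrudes at +y against the side-wall end, so I tilt further and roll toward −y, still over the tray, to settle them. From here I measure by masks only.

apply_moves(
  deltas=[
    [[0,0,0.005],[0.05,-0.03,0]],
    [[0,0,0.01],[0.1,-0.06,0]],
    [[0,0,0.018],[0.15,-0.1,0]],
    [[0,0,0.025],[0.2,-0.14,0]],
    [[0,0,0.03],[0.2,-0.18,0]],
    [[0,0,0.03],[0.2,-0.18,0]],
    [[0,0,0.03],[0.15,-0.18,0]],
    [[0,0,0.03],[0.1,-0.18,0]],
    [[0,0,0.03],[0.05,-0.18,0]],
    [[0,0,0.03],[0,-0.18,0]],
  ],
)

```text
time_s: 10.25
tcp_pos: [0.56, -0.0059, 0.1605]
tool_rot: [-0.116, 2.51, 0.006]
ft_force: [-0.2, 0.4, -4.2]
finger_gap: 0.0191
gripper_force: 63.3
```

```bash
cat > blobs.py <<'E'
from h import *
from scipy.spatial.transform import Rotation as Ro
def blobs(name):
  im=vision.read_camera(name);h=cv2.cvtColor(im,cv2.COLOR_BGR2HSV)
  m=cv2.inRange(h,(8,90,70),(28,255,255))
  n,l,st,c=cv2.connectedComponentsWithStats(m)
  return im,[(c[k].round(1).tolist(),int(st[k][4]),st[k][:4].tolist()) for k in range(1,n) if st[k][4]>8]
def onpan(i,uv,o,h=.0185,tilt=0.0):
  # ray -> plane of the pan raised by h, in scoop coordinates (tcp = scoop (-16,0,112))
  R=Ro.from_rotvec(o['tool_rot']).as_matrix();ex=-R[:,0];ez=-R[:,2];ey=np.cross(ez,ex)
  q=Ro.from_rotvec(ey*tilt).as_matrix();ex,ez=q@ex,q@ez
  K,Rc,t=cam(i);c=-Rc.T@t;d=Rc.T@np.linalg.solve(K,[uv[0],uv[1],1])
  p0=o['tcp_pos']-ez*(.112-h);P=c+d*((p0-c)@ez)/(d@ez)
  v=P-p0;return np.array([v@ex-.016,v@ey])*1000
E
python3 - <<'E'
from blobs import *
o=status.get_obs();print(o['time_s'],o['tcp_pos'],o['tool_rot'],o['ft_force'].round(1))
S=vision.camera_info("scene");D=vision.camera_info("side")
for n,i in(("scene",S),("side",D)):
  im,b=blobs(n);cv2.imwrite("pics/b1_%s.png"%n,im)
  for x in b:
    if 225<x[0][0]<370: print(n,x,"pan",onpan(i,x[0],o,tilt=.04).round(0),"tray",(onz(i,x[0],.02)*1000).round(0)[:2])
E
```

```text
10.25 [ 0.56000808 -0.00585567  0.16052046] [-0.11573285  2.50997507  0.00597624] [-0.2  0.4 -4.2]
scene ([282.6, 240.0], 406, [269, 231, 33, 20]) pan [-47.  -1.] tray [562.  -2.]
scene ([300.0, 273.6], 137, [292, 269, 18, 10]) pan [137.   1.] tray [672.  28.]
scene ([275.0, 279.4], 132, [267, 275, 18, 10]) pan [139. -62.] tray [679. -42.]
side ([248.6, 77.0], 3907, [187, 45, 98, 85]) pan [ 168. 1237.] tray [ 747. 1686.]
side ([327.1, 128.6], 36, [325, 124, 5, 10]) pan [227. 338.] tray [948. 778.]
side ([342.5, 145.7], 45, [340, 141, 6, 10]) pan [216. 183.] tray [949. 575.]
side ([360.2, 165.9], 51, [357, 161, 7, 11]) pan [203.  26.] tray [948. 369.]
side ([304.4, 212.5], 205, [295, 205, 22, 16]) pan [-40.  18.] tray [614.  85.]
side ([331.1, 222.9], 92, [324, 217, 15, 12]) pan [   6. -108.] tray [683.  -2.]
side ([248.0, 265.6], 117, [241, 261, 15, 10]) pan [-297.  -15.] tray [ 361. -154.]
side ([267.2, 280.8], 37, [265, 277, 6, 9]) pan [-263. -134.] tray [ 401. -237.]
side ([359.0, 366.8], 194, [356, 352, 7, 31]) pan [-162. -575.] tray [ 538. -592.]
```

All three chunks sit at the rear wall of the pan (merged blob at pan x ≈ −45), with two left in the tray at (672,28) and (679,−42). Lift and carry toward the pot, turning to face −y.

apply_moves(
  deltas=[
    [[0,0,0.01],[0,0,0]],
    [[0,0,0.03],[0,0,0]],
    [[0,0,0.055],[0,0,0]],
    [[0,0,0.08],[0,0,-0.05]],
    [[-0.005,0,0.1],[0,0,-0.12]],
    [[-0.015,0,0.11],[0,0,-0.22]],
    [[-0.025,-0.002,0.115],[0,0,-0.33]],
    [[-0.035,-0.005,0.115],[0,0,-0.44]],
    [[-0.045,-0.01,0.115],[0,0,-0.55]],
    [[-0.055,-0.015,0.115],[0,0,-0.66]],
  ],
)

```text
time_s: 11.35
tcp_pos: [0.504, -0.0204, 0.2755]
tool_rot: [0.714, 2.43, -0.259]
ft_force: [-0.4, -0.1, -3.7]
finger_gap: 0.0186
gripper_force: 63.3
```

apply_moves(
  deltas=[
    [[-0.008,-0.01,0],[0,0,-0.1]],
    [[-0.016,-0.025,0],[0,0,-0.2]],
    [[-0.023,-0.04,0],[0,0,-0.31]],
    [[-0.028,-0.055,0],[0,0,-0.42]],
    [[-0.03,-0.07,0],[0,0,-0.53]],
    [[-0.03,-0.083,0],[0,0,-0.64]],
    [[-0.03,-0.094,0],[0,0,-0.75]],
    [[-0.03,-0.1,0],[0,0,-0.85]],
    [[-0.03,-0.104,0],[0,0,-0.92]],
    [[-0.03,-0.105,0],[0,0,-0.95]],
  ],
)

```text
time_s: 12.35
tcp_pos: [0.476, -0.1256, 0.275]
tool_rot: [1.817, 1.91, -0.612]
ft_force: [0.2, 0.7, -4.1]
finger_gap: 0.0192
gripper_force: 63.4
```

```bash
cat > st.py <<'E'
from blobs import *
o=status.get_obs();print(o['time_s'],o['tcp_pos'].round(4),o['tool_rot'].round(3),o['q'].round(2),o['ft_force'].round(1),o['finger_gap'])
R=Ro.from_rotvec(o['tool_rot']).as_matrix();ex=-R[:,0];ez=-R[:,2];ey=np.cross(ez,ex)
print("scoop x dir",ex.round(3),"up",ez.round(3),"yaw",np.degrees(np.arctan2(ex[1],ex[0])).round(1),"ydir",ey.round(3))
q=Ro.from_rotvec(ey*.05).as_matrix();ex2,ez2=q@ex,q@ez
print("lip",(o['tcp_pos']+.076*ex2-.112*ez2).round(3),"rear",(o['tcp_pos']-.048*ex2-.112*ez2).round(3))
for n in("scene","side"):
  i=vision.camera_info(n);im,b=blobs(n)
  for x in b:
    if (135<x[0][0]<345 and x[0][1]>150): print(n,x,"pan",onpan(i,x[0],o,tilt=.05).round(0))
E
python3 st.py
```

```text
12.35 [ 0.476  -0.1256  0.275 ] [ 1.817  1.91  -0.612] [-0.04  0.18 -0.27  1.08 -0.63  1.47] [ 0.2  0.7 -4.1] 0.019238795481254654
scoop x dir [ 0.047 -0.808  0.587] up [-0.008  0.587  0.81 ] yaw -86.7 ydir [ 0.999  0.043 -0.021]
lip [ 0.48  -0.25   0.223] rear [ 0.474 -0.147  0.155]
scene ([220.0, 186.3], 423, [208, 173, 25, 28]) pan [-40.  -9.]
scene ([299.9, 273.6], 135, [292, 269, 18, 10]) pan [-242.  228.]
scene ([275.0, 279.3], 131, [267, 275, 18, 10]) pan [-157.  251.]
side ([287.0, 214.0], 273, [273, 208, 30, 13]) pan [-206.   54.]
side ([328.6, 220.1], 152, [321, 212, 18, 17]) pan [ 692. -149.]
side ([248.0, 265.6], 117, [241, 261, 15, 10]) pan [1043. -330.]
side ([267.2, 280.8], 37, [265, 277, 6, 9]) pan [1103. -334.]
```

Scoop lip at (480,−250,223), facing −y, tilted up, chunks still at the rear. Pour by rotating about the lip while lowering it to the mouth.

apply_moves(
  deltas=[
    [[-0.001,-0.006,0],[0.1,0.004,0]],
    [[-0.002,-0.012,0],[0.2,0.008,0]],
    [[-0.003,-0.018,0],[0.28,0.011,0]],
    [[-0.004,-0.028,-0.003],[0.38,0.015,0]],
    [[-0.004,-0.038,-0.005],[0.48,0.02,0]],
    [[-0.004,-0.048,-0.008],[0.58,0.024,0]],
    [[-0.004,-0.06,-0.01],[0.68,0.028,0]],
    [[-0.004,-0.072,-0.013],[0.78,0.032,0]],
    [[-0.004,-0.085,-0.016],[0.88,0.036,0]],
    [[-0.004,-0.101,-0.017],[1.0,0.04,0]],
  ],
)

```text
time_s: 13.45
tcp_pos: [0.4712, -0.2276, 0.2597]
tool_rot: [-1.95, -2.074, -0.364]
ft_force: [-0.7, -0.6, -3.7]
finger_gap: 0.0188
gripper_force: 63.3
```

apply_moves(
  deltas=[
    [[0,-0.016,-0.002],[0.12,0.005,0]],
    [[0,-0.032,-0.006],[0.24,0.01,0]],
    [[0,-0.048,-0.012],[0.36,0.015,0]],
    [[0,-0.064,-0.019],[0.48,0.02,0]],
    [[0,-0.064,-0.019],[0.48,0.02,0]],
    [[0,-0.064,-0.019],[0.48,0.02,0]],
    [[0,-0.064,-0.019],[0.48,0.02,0]],
    [[0,-0.064,-0.019],[0.48,0.02,0]],
  ],
)

```text
time_s: 14.25
tcp_pos: [0.4712, -0.29, 0.244]
tool_rot: [-1.658, -1.773, -0.752]
ft_force: [-0.0, 0.8, -2.6]
finger_gap: 0.0187
gripper_force: 63.5
```

```bash
python3 st.py
```

```text
14.25 [ 0.4712 -0.29    0.244 ] [-1.658 -1.773 -0.752] [-0.9   0.93  0.7   2.08  0.45  0.43] [-0.   0.8 -2.6] 0.018736653762911205
scoop x dir [ 0.049 -0.663 -0.747] up [ 0.042 -0.746  0.665] yaw -85.8 ydir [0.998 0.064 0.008]
lip [ 0.47  -0.25   0.115] rear [ 0.464 -0.173  0.211]
scene ([220.4, 187.7], 122, [215, 182, 12, 13]) pan [-111.   62.]
scene ([163.3, 221.2], 317, [152, 213, 24, 17]) pan [165. -11.]
scene ([299.9, 273.6], 137, [292, 269, 18, 10]) pan [-294.  392.]
scene ([274.9, 279.4], 131, [267, 275, 18, 10]) pan [-224.  369.]
side ([193.2, 162.4], 129, [184, 153, 20, 16]) pan [-235. -221.]
side ([248.0, 265.6], 117, [241, 261, 15, 10]) pan [  65. -132.]
side ([267.3, 280.9], 38, [265, 277, 6, 9]) pan [117. -88.]
```

Weight dropped by 1.1 N and the orange blob is inside the pot area, so the pour worked. Raise and level the scoop.

apply_moves(
  deltas=[
    [[0,0,0.015],[0,0,0]],
    [[0,0.01,0.04],[-0.06,-0.004,0]],
    [[0,0.025,0.06],[-0.18,-0.01,0]],
    [[0,0.04,0.07],[-0.3,-0.017,0]],
    [[0,0.055,0.075],[-0.42,-0.024,0]],
    [[0,0.075,0.075],[-0.54,-0.03,0]],
    [[0,0.095,0.075],[-0.66,-0.037,0]],
    [[0,0.115,0.075],[-0.78,-0.044,0]],
    [[0,0.13,0.075],[-0.88,-0.05,0]],
    [[0,0.14,0.075],[-0.88,-0.05,0]],
  ],
)

```text
time_s: 15.35
tcp_pos: [0.4688, -0.1462, 0.3177]
tool_rot: [2.127, 2.277, -0.031]
ft_force: [0.5, -0.7, -2.9]
finger_gap: 0.0188
gripper_force: 63.2
```

```bash
python3 st.py
python3 - <<'E'
from h import *
im=vision.read_camera("scene");h=cv2.cvtColor(im,cv2.COLOR_BGR2HSV);S=vision.camera_info("scene")
m=cv2.inRange(h,(8,90,70),(28,255,255));n,l,st,c=cv2.connectedComponentsWithStats(m)
for k in range(1,n):
  if st[k][4]>30 and 135<c[k][0]<345 and c[k][1]>150:print(c[k].round(1),st[k],(onz(S,c[k],.022)*1000).round(0))
E
```

```text
15.35 [ 0.4688 -0.1462  0.3177] [ 2.127  2.277 -0.031] [-0.42  0.18 -0.02  1.35 -0.03  1.09] [ 0.5 -0.7 -2.9] 0.018835344264909758
scoop x dir [ 0.068 -0.997  0.033] up [-0.005  0.032  0.999] yaw -86.1 ydir [0.998 0.068 0.003]
lip [ 0.474 -0.22   0.204] rear [ 0.466 -0.096  0.207]
scene ([163.3, 221.2], 316, [152, 213, 24, 17]) pan [148.  96.]
scene ([299.9, 273.6], 136, [292, 269, 18, 10]) pan [-143.  306.]
scene ([274.9, 279.4], 131, [267, 275, 18, 10]) pan [-84. 307.]
side ([328.6, 220.0], 154, [321, 212, 18, 17]) pan [112.  89.]
side ([248.0, 265.6], 117, [241, 261, 15, 10]) pan [ 225. -168.]
side ([267.2, 280.8], 37, [265, 277, 6, 9]) pan [ 290. -141.]
[163.3 221.1] [152 213  24  17 315] [ 450. -335.   22.]
[299.9 273.6] [292 269  18  10 135] [673.  28.  22.]
[275.1 279.3] [267 275  18  10 131] [680. -41.  22.]
```

apply_moves(
  deltas=[
    [[0,0.015,0],[0,0,0.05]],
    [[0,0.045,0],[0,0,0.13]],
    [[0,0.085,0],[0,0,0.22]],
    [[0,0.125,0],[0,0,0.32]],
    [[0,0.165,0],[0,0,0.42]],
    [[0,0.205,0],[0,0,0.52]],
    [[0,0.245,0],[0,0,0.62]],
    [[0,0.285,0],[0,0,0.72]],
    [[0.002,0.32,0],[0,0,0.82]],
    [[0.004,0.35,0],[0,0,0.91]],
  ],
)

```text
time_s: 16.5
tcp_pos: [0.4747, 0.2006, 0.3143]
tool_rot: [0.911, 2.978, -0.017]
ft_force: [0.4, -0.1, -2.6]
finger_gap: 0.0192
gripper_force: 63.1
```

apply_moves(
  deltas=[
    [[0.001,0.03,-0.01],[0,0,0.08]],
    [[0.002,0.055,-0.03],[0,0,0.15]],
    [[0.003,0.075,-0.055],[0,0,0.2]],
    [[0.004,0.088,-0.085],[0,0,0.235]],
    [[0.004,0.092,-0.11],[0,0,0.244]],
    [[0.004,0.092,-0.13],[0,0,0.244]],
    [[0.004,0.092,-0.135],[0,0,0.244]],
    [[0.004,0.092,-0.135],[0,0,0.244]],
  ],
)

```text
time_s: 17.3
tcp_pos: [0.4782, 0.2905, 0.1786]
tool_rot: [0.55, 3.065, -0.014]
ft_force: [-0.1, 0.1, -2.4]
finger_gap: 0.019
gripper_force: 63.1
```

```bash
python3 st.py
python3 - <<'E'
from h import *
S=vision.camera_info("scene");im=vision.read_camera("scene");cv2.imwrite("pics/sc3.png",im)
# bright pan: largest light-grey low-saturation contour around the scoop, cut from the bench by brightness
c=im[150:250,330:420];g=cv2.cvtColor(c,cv2.COLOR_BGR2GRAY)
print(g[::6,::5])
E
```

```text
17.3 [0.4782 0.2905 0.1786] [ 0.55   3.065 -0.014] [ 0.44  0.36 -0.13  1.06 -0.02  0.8 ] [-0.1  0.1 -2.4] 0.018962286533475762
scoop x dir [ 0.937 -0.347  0.028] up [-0.025  0.013  1.   ] yaw -20.3 ydir [ 0.348  0.938 -0.004]
lip [0.547 0.264 0.065] rear [0.431 0.308 0.068]
scene ([219.7, 187.8], 136, [213, 182, 14, 13]) pan [  71. -450.]
scene ([163.3, 221.1], 316, [152, 213, 24, 17]) pan [ 210. -573.]
scene ([300.0, 273.6], 137, [292, 269, 18, 10]) pan [ 286. -176.]
scene ([275.0, 279.4], 130, [267, 275, 18, 10]) pan [ 316. -236.]
side ([328.6, 220.1], 152, [321, 212, 18, 17]) pan [ 269. -276.]
side ([248.0, 265.6], 117, [241, 261, 15, 10]) pan [  45. -537.]
side ([267.2, 280.8], 37, [265, 277, 6, 9]) pan [ 106. -595.]
[[133 136 136 136 136 135 135 116  55  29  15  20  11  16  25  21 134 135]
 [119 134 136 135 133 134 134 116  26  96  32  24  14  26  18  24  56  85]
 [113 117 135 136 132 134 132 129  47  30  23  23  53  20  71  25  16 102]
 [117 113 133 135 134 135 136  66  56  52  20  28  23  17  24  47 129 130]
 [ 56  56 136 135 135 135 126  65  56  49  49  26  48  53  72 130 128
[... 206 characters left out ...]
112 110 124 134 133 132]
 [138 139 138 139  92  26 112 115 115 116 115 112 114 102 120 134 133 133]
 [141 139 139 139  83  31 117 115 114 116 116 113 113  89 121 136 135 131]
 [139 138 138 138  56  35  97 112 116 117 115 113 115 100 121 135 136 134]
 [137 139 138 137  44  26  31  26  27  23  30  43  69  65 121 136 135 134]
 [137 136 138 135  34  27  26  22  25  31  29  27  22  26 121 137 136 134]
 [139 135 137 136  35  27  23  31  26  27  30  26  29  26 121 133 136 135]
 [137 137 137 134 133 132 134 132 132 131 124 101  88  55 120 135 136 134]
 [137 135 138 135 135 133 131 134 131 133 133 134 136 136 137 136 134 133]
 [136 138 136 135 133 131 131 132 133 134 133 135 134 134 135 133 136 133]]
```

The pan is empty and above the rest. Shift 6 mm and lower to contact.

apply_moves(
  deltas=[
    [[0,0.004,-0.015],[0,0,0]],
    [[-0.001,0.006,-0.035],[0,0,0]],
    [[-0.001,0.006,-0.048],[0,0,0]],
    [[-0.001,0.006,-0.055],[0,0,0]],
    [[-0.001,0.006,-0.058],[0,0,0]],
    [[-0.001,0.006,-0.059],[0,0,0]],
    [[-0.001,0.006,-0.059],[0,0,0]],
  ],
)

```text
time_s: 18.15
tcp_pos: [0.478, 0.2976, 0.1217]
tool_rot: [0.548, 3.062, -0.01]
ft_force: [-0.2, 0.1, -2.2]
finger_gap: 0.0187
gripper_force: 63.1
```

Run:
```python
from h import *
o=status.get_obs();print(o['time_s'],o['tcp_pos'],o['ft_force'],o['torque'])
S=vision.camera_info("scene");im=vision.read_camera("scene")
# pan/plate edge along scan lines from pan to plate (front lip), tray y line
g=cv2.cvtColor(im,cv2.COLOR_BGR2GRAY).astype(float)
for x in range(355,398,6):
  col=g[205:245,x];k=[j for j in range(39) if col[j]>70 and col[j+1]<=70]
  if k:
    j=k[0];y=205+j+(col[j]-70)/(col[j]-col[j+1]);print(x,round(y,1),(onz(S,(x,y),.0085)*1000).round(1))
```

```text
18.15 [0.47802708 0.29755939 0.12167431] [-0.23037267  0.14252354 -2.18532233] [-0.0033591   0.01406746  0.00926561]
361 221.1 [527.3 236.5   8.5]
367 222.2 [533.4 253.1   8.5]
373 223.2 [539.5 269.6   8.5]
379 224.3 [545.7 286.1   8.5]
385 225.3 [551.6 302.7   8.5]
391 226.4 [557.8 319.1   8.5]
```

apply_moves(
  deltas=[
    [[0,0,-0.0015],[0,0,0]],
    [[0,0,-0.003],[0,0,0]],
    [[0,0,-0.004],[0,0,0]],
    [[0,0,-0.005],[0,0,0]],
    [[0,0,-0.005],[0,0,0]],
  ],
)

```text
time_s: 18.7
tcp_pos: [0.4771, 0.2978, 0.1196]
tool_rot: [0.547, 3.061, -0.008]
ft_force: [-11.4, -3.2, 21.0]
finger_gap: 0.0188
gripper_force: 66.5
```

Contact. Relax slightly and release.

apply_moves(
  deltas=[
    [[0.001,0,0.002],[0,0,0]],
    [[0.001,0,0.003],[0,0,0]],
  ],
)

```text
time_s: 18.9
tcp_pos: [0.4787, 0.2977, 0.1203]
tool_rot: [0.548, 3.062, -0.009]
ft_force: [-2.1, -1.6, 1.6]
finger_gap: 0.0189
gripper_force: 63.8
```

apply_moves(
  deltas=[
    [[0,0,0],[0,0,0]],
    [[0,0,0],[0,0,0]],
    [[0,0,0],[0,0,0]],
    [[0,0,0],[0,0,0]],
    [[0,0,0],[0,0,0]],
    [[0,0,0],[0,0,0]],
    [[0,0,0],[0,0,0]],
    [[0,0,0],[0,0,0]],
  ],
  fingers=1,
)

```text
time_s: 19.7
tcp_pos: [0.4784, 0.2973, 0.1188]
tool_rot: [0.548, 3.063, -0.011]
ft_force: [0.3, 0.8, 0.5]
finger_gap: 0.0855
gripper_force: 0.0
```

apply_moves(
  deltas=[
    [[0,0,0.01],[0,0,0]],
    [[0,0,0.03],[0,0,0]],
    [[0,0,0.06],[0,0,0]],
    [[0,0,0.1],[0,0,0]],
    [[-0.01,-0.02,0.135],[0,0,0]],
    [[-0.02,-0.06,0.15],[0,0,0]],
    [[-0.02,-0.1,0.15],[0,0,0]],
    [[-0.02,-0.145,0.15],[0,0,0]],
    [[-0.02,-0.19,0.15],[0,0,0]],
    [[-0.02,-0.235,0.15],[0,0,0]],
  ],
)

```text
time_s: 20.7
tcp_pos: [0.4582, 0.0608, 0.2699]
tool_rot: [0.547, 3.061, -0.011]
ft_force: [1.3, -0.5, 0.1]
finger_gap: 0.0856
gripper_force: 0.0
```

Run:
```python
from h import *
o=status.get_obs();print(o['time_s'],o['tcp_pos'],o['tool_rot'],o['ft_force'].round(1))
S=vision.camera_info("scene");im=vision.read_camera("scene");g=cv2.cvtColor(im,cv2.COLOR_BGR2GRAY).astype(float)
im0=cv2.cvtColor(cv2.imread("pics/scene0.png"),cv2.COLOR_BGR2GRAY).astype(float)
for n,G in(("start",im0),("now",g)):
  for x in range(361,393,10):
    col=G[205:245,x];k=[j for j in range(39) if col[j]>70 and col[j+1]<=70]
    if k:
      j=k[0];y=205+j+(col[j]-70)/(col[j]-col[j+1]);print(n,x,round(y,1),(onz(S,(x,y),.0085)*1000).round(1)[:2])
  print((G[165:240:6,345:405:5]).astype(int))
D=vision.camera_info("side");d=cv2.cvtColor(vision.read_camera("side"),cv2.COLOR_BGR2GRAY);d0=cv2.cvtColor(cv2.imread("pics/side0.png"),cv2.COLOR_BGR2GRAY)
print("side diff",cv2.absdiff(d,d0)[155:205:5,230:282:4])
```

```text
20.7 [0.45820514 0.06078308 0.26993573] [ 0.54686248  3.0612464  -0.01082975] [ 1.3 -0.5  0.1]
start 361 223.6 [535.4 234.5]
start 371 225.5 [546.2 261.9]
start 381 227.4 [556.6 289.3]
start 391 228.7 [565.2 317. ]
[[129 129 127 126 126 124 124 126 122 124 124 123]
 [127 129 128 126 126 126 125  73  19 125 123 124]
 [129 129 129 130 124 129 129  29  26 127 124 125]
 [132 121  70  89  51  51  51  25  37 103 121 126]
 [131 116  27  77  71  56  55  22  37  54  53 114]
 [131  93  28 107 110 111 112  17  96 102  63 112]
 [130  85  23 109 110 110 112 110 109 106  72 116]
 [131  64  24 109 109 109 110 110 108 108  83 115]
 [129  43  69 111 108 110 110 109 107 109  59 116]
 [129  39 101 110 109 110 110 110 108 108  24 117]
 [130  30  21  31  48  79 101 109 111 109  24 113]
 [127 122 116  89  75  50  37  26  20  26  27 116]
 [129 127 127 126 125 126 127 127 129 127 130 130]]
now 361 222.1 [530.4 235.7]
now 371 223.8 [540.7 263.3]
now 381 225.6 [550.9 290.8]
now 391 227.3 [560.6 318.3]
[[133 136 132 131 131 130 130 126  82 129 128 130]
 [133 134 132 133 134 131 131  79  18 132 130 130]
 [134 1
[... 415 characters left out ...]
 28  23  32  54  84 102 113  26 118]
 [133 127 119  95  81  52  42  28  30  25  29 120]
 [132 131 132 131 131 130 132 133 132 133 135 135]]
side diff [[  1   1   0   1   1   1  49 144  73  15   1   1   1]
 [  0   1   1   1   1   1   1 117  52   3   1   0   1]
 [  2   4  22   2   1   8   7  21   9   5   0   1   1]
 [  1   4  35  44   3   7   5   4  22  15   1   1   0]
 [  0   1   5   8   4  10   5   1   1   1   2   0   1]
 [  0   3  32  28  16   3   1   1  13  13   1   1   0]
 [  1   0  11  39   1   1   5   4   8   8  18  21   0]
 [  1   0  13   0   1   2   2   1   0   1   3  54   0]
 [  0   0  18  10   0   1   1   1  12   1  14  19   1]
 [  1   1   2   1   3   7   7   6   4  14  37   2   0]]
```

The scoop is flat and fully on the plate. Next I go above the pot with closed fingers, both to count chunks with the wrist camera and to reach the tab.

apply_moves(
  deltas=[
    [[0.002,-0.015,0],[0.002,0.005,0.04]],
    [[0.009,-0.045,0],[0.005,0.01,0.08]],
    [[0.018,-0.085,0],[0.01,0.026,0.12]],
    [[0.027,-0.128,0],[0.01,0.026,0.16]],
    [[0.036,-0.17,0],[0.01,0.026,0.2]],
    [[0.045,-0.213,0],[0.01,0.026,0.24]],
    [[0.054,-0.256,0],[0.01,0.026,0.28]],
    [[0.063,-0.3,0],[0.01,0.026,0.32]],
    [[0.069,-0.332,0],[0.01,0.026,0.36]],
    [[0.072,-0.349,0],[0.01,0.026,0.389]],
  ],
  fingers=-1,
)

```text
time_s: 21.8
tcp_pos: [0.5311, -0.289, 0.269]
tool_rot: [-0.054, 3.137, 0.005]
ft_force: [0.3, 0.3, -0.4]
finger_gap: -0.0001
gripper_force: 0.0
```

Run:
```python
from blobs import *
o=status.get_obs();print(o['time_s'],o['tcp_pos'],o['tool_rot'],o['q'].round(2),o['ft_force'].round(1))
i=vision.camera_info("wrist");im,b=blobs("wrist");cv2.imwrite("pics/w9.png",im)
K,R,t=cam(i);print("cam",-R.T@t)
for x in b:
  if x[1]>60:print(x,(onz(i,x[0],.022)*1000).round(0))
h=cv2.cvtColor(im,cv2.COLOR_BGR2HSV);m=cv2.inRange(h,(8,90,70),(28,255,255))
d=cv2.distanceTransform(m,cv2.DIST_L2,3);print("maxrad",d.max())
n,l,st,c=cv2.connectedComponentsWithStats((d>.72*d.max()).astype(np.uint8));print(c[1:].round(0),[(onz(i,q,.022)*1000).round(0)[:2] for q in c[1:]])
S=vision.camera_info("scene");q=vision.read_camera("scene");cv2.imwrite("pics/sc9.png",q)
```

```text
21.8 [ 0.53109822 -0.28895692  0.26896862] [-0.05374444  3.1366644   0.00526944] [-0.61  0.44  0.21  1.34  0.01 -0.64] [ 0.3  0.3 -0.4]
cam [ 0.46422103 -0.29056468  0.38889851]
([304.2, 31.4], 202, [292, 27, 25, 9]) [ 383. -264.   22.]
([218.0, 98.8], 1350, [202, 74, 33, 51]) [ 448. -349.   22.]
([252.7, 105.1], 1294, [236, 81, 35, 50]) [ 453. -313.   22.]
([247.1, 176.2], 1155, [225, 162, 45, 30]) [ 527. -318.   22.]
([21.4, 182.8], 761, [0, 166, 46, 33]) [ 543. -565.   22.]
([531.7, 306.8], 1104, [508, 293, 48, 28]) [676.  30.  22.]
([480.0, 311.0], 718, [466, 297, 31, 28]) [684. -32.  22.]
maxrad 14.325
[[247. 176.]
 [532. 307.]
 [481. 310.]] [array([ 527., -318.]), array([676.,  30.]), array([683., -31.])]
```

The wrist camera confirms three chunks in the pot, (448,−349), (453,−313) and (527,−318), with two in the tray. Go behind the tab and descend.

apply_moves(
  deltas=[
    [[0.015,0.002,0],[0,0,0]],
    [[0.04,0.005,-0.005],[0,0,0]],
    [[0.058,0.007,-0.015],[0,0,0]],
    [[0.062,0.007,-0.04],[0,0,0]],
    [[0.062,0.007,-0.07],[0,0,0]],
    [[0.062,0.007,-0.1],[0,0,0]],
    [[0.062,0.007,-0.125],[0,0,0]],
    [[0.062,0.007,-0.135],[0,0,0]],
    [[0.062,0.007,-0.137],[0,0,0]],
    [[0.062,0.007,-0.137],[0,0,0]],
  ],
)

```text
time_s: 22.9
tcp_pos: [0.593, -0.2792, 0.133]
tool_rot: [-0.055, 3.136, 0.006]
ft_force: [0.3, 0.4, 0.3]
finger_gap: -0.0002
gripper_force: 0.0
```

apply_moves(
  deltas=[
    [[-0.006,0,0],[0,0,0]],
    [[-0.015,0,0],[0,0,0]],
    [[-0.025,0,0],[0,0,0]],
    [[-0.035,-0.001,0],[0,0,0]],
    [[-0.047,-0.001,0],[0,0,0]],
    [[-0.06,-0.002,0],[0,0,0]],
    [[-0.073,-0.002,0],[0,0,0]],
    [[-0.086,-0.003,0],[0,0,0]],
    [[-0.098,-0.003,0],[0,0,0]],
    [[-0.11,-0.004,0],[0,0,0]],
  ],
)

```text
time_s: 23.9
tcp_pos: [0.4824, -0.2837, 0.1329]
tool_rot: [-0.055, 3.135, 0.006]
ft_force: [2.8, 2.8, 1.2]
finger_gap: -0.0
gripper_force: 1.5
```

apply_moves(
  deltas=[
    [[-0.008,0,0],[0,0,0]],
    [[-0.016,-0.001,0],[0,0,0]],
    [[-0.023,-0.001,0],[0,0,0]],
    [[-0.029,-0.001,0],[0,0,0]],
    [[-0.034,-0.001,0],[0,0,0]],
    [[-0.038,-0.001,0],[0,0,0]],
    [[-0.041,-0.001,0],[0,0,0]],
    [[-0.043,-0.001,0],[0,0,0]],
    [[-0.045,-0.001,0],[0,0,0]],
    [[-0.045,-0.001,0],[0,0,0]],
  ],
)

```text
time_s: 24.9
tcp_pos: [0.437, -0.2845, 0.1316]
tool_rot: [-0.054, 3.138, 0.007]
ft_force: [2.2, -0.3, 1.1]
finger_gap: 0.0004
gripper_force: 0.8
```

apply_moves(
  deltas=[
    [[-0.002,0,0],[0,0,0]],
    [[-0.004,0,0],[0,0,0]],
    [[-0.006,0,0],[0,0,0]],
    [[-0.008,0,0],[0,0,0]],
    [[-0.01,0,0],[0,0,0]],
    [[-0.01,0,0],[0,0,0]],
  ],
)

```text
time_s: 25.5
tcp_pos: [0.4324, -0.2846, 0.1319]
tool_rot: [-0.057, 3.126, 0.009]
ft_force: [18.0, 0.1, -11.2]
finger_gap: -0.0
gripper_force: 8.8
```

The cover hit its stop (18 N). Back off, raise, and verify.

apply_moves(
  deltas=[
    [[0.015,0,0],[0,0,0]],
    [[0.03,0,0.01],[0,0,0]],
    [[0.03,0,0.04],[0,0,0]],
    [[0.03,0,0.08],[0,0,0]],
    [[0.03,0,0.12],[0,0,0]],
    [[0.02,0.03,0.14],[0,0,0]],
    [[0.01,0.07,0.15],[0,0,0]],
    [[0,0.11,0.15],[0,0,0]],
    [[0,0.15,0.15],[0,0,0]],
    [[0,0.15,0.15],[0,0,0]],
  ],
)

```text
time_s: 26.5
tcp_pos: [0.4251, -0.1305, 0.2816]
tool_rot: [-0.062, 3.14, 0.01]
ft_force: [-1.3, -0.7, 0.8]
finger_gap: 0.0
gripper_force: 0.0
```

Run:
```python
from blobs import *
o=status.get_obs();print(o['time_s'],o['tcp_pos'],o['ft_force'].round(1))
S=vision.camera_info("scene");im,b=blobs("scene");cv2.imwrite("pics/end.png",im)
for x in b:
  if 135<x[0][0]<345 and x[0][1]>150:print(x,(onz(S,x[0],.022)*1000).round(0))
c=im[185:300,140:225];g=cv2.cvtColor(c,cv2.COLOR_BGR2GRAY)
n,l,st,ce=cv2.connectedComponentsWithStats((g<45).astype(np.uint8))
for k in range(1,n):
  if st[k][4]>15:print("dark",st[k],(onz(S,ce[k]+[140,185],.12)*1000).round(0))
m=(g>100).astype(np.uint8)
for col in(15,40,60):
  print(col+140,g[::4,col])
# bystander change check
g0=cv2.cvtColor(cv2.imread("pics/scene0.png"),cv2.COLOR_BGR2GRAY);g1=cv2.cvtColor(im,cv2.COLOR_BGR2GRAY)
dm=(cv2.absdiff(cv2.GaussianBlur(g0,(5,5),0),cv2.GaussianBlur(g1,(5,5),0))>25).astype(np.uint8)
n,l,st,ce=cv2.connectedComponentsWithStats(dm);print([s.tolist() for s in st[1:] if s[4]>25])
```

```text
26.5 [ 0.42512605 -0.1304584   0.28157651] [-1.3 -0.7  0.8]
([219.7, 187.8], 136, [213, 182, 14, 13]) [ 357. -163.   22.]
([299.9, 273.6], 137, [292, 269, 18, 10]) [673.  28.  22.]
([275.1, 279.3], 131, [267, 275, 18, 10]) [680. -42.  22.]
dark [ 23   2  21  10 151] [ 419. -290.  120.]
dark [  9  56  63  22 840] [ 610. -277.  120.]
155 [131 129 133 133 130 132 131 131 132 130 130 130 129 129 128 132  38  28
  29  23 122 134 133 133 134 134 132 131 129]
180 [111  20   7 129 135 135 135 132 136 132 133 132 131 133 132  34  29  28
  26 121 127 130 129 128 127 129 128 128 129]
200 [128 130 130 132 133 135 132 135 134 133 136 133 136 136  70  27  29  29
  94 131 132 130 132 131 131 129 130 130 132]
[[178, 0, 71, 159, 6386], [254, 0, 48, 48, 742], [463, 8, 21, 9, 109], [244, 40, 17, 6, 40], [276, 44, 58, 35, 1471], [422, 44, 39, 40, 795], [459, 80, 8, 10, 53], [144, 186, 66, 55, 2848], [354, 220, 37, 10, 94], [147, 239, 66, 26, 1108], [274, 240, 15, 10, 126], [292, 251, 16, 11, 136], [267, 256, 15, 13, 137], [296, 267, 15, 7, 42], [269, 272, 16, 5, 70], [292, 273, 11, 6, 40], [268, 279, 13, 6, 48]]
```

The cover is shut (tab at x ≈ 419, no mouth gap), two chunks remain in the tray, the scoop is on its rest, and the bystanders are unmoved. Handing in.

```bash
python3 -c "
from plant import r
print(r.close_job())"
```

```text
the job is handed in; nothing more can be done
None
```

I handed the job in at about 26.5 s of the 72 s limit, with three chunks in the pot, two still in the tray, the scoop flat on its rest plate, the cover pushed to its stop and the other parts unmoved; no verdict came back.

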